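Balance the coffee tin on the bar scale

ROBOT

A 6-joint arm with a two-finger parallel gripper is mounted at the origin on the work surface. World frame = base frame: x ahead of the robot, y to its left, z up, the work surface at z = 0. Lengths are in m, angles in rad, forces in N, time in s.
With the tool pointing down it reaches from about 0.3 to 0.875 m from the base axis. Payload 6.4 kg.
Tool frame: the origin (TCP) lies at the very end of the fingers, on their centre line; the grasp point (between the pads) lies 19 mm behind it; z points along the fingers, y is the direction in which the jaws open and shut (so a half turn about z gives the same grasp; the last joint's range is limited). The gripper opens to 85 mm and grips with 20 to 120 N. Pads are 22 mm wide; open, the fingers measure 114 mm over their backs; the gripper's body (76 mm by 85 mm) begins 54 mm behind the grasp point. The pads swing forward as they close: fully open they stand 13 mm farther back than shut.
Start: joints at [0.936, 0.181, 1.607, -0, 1.354, -0.206], TCP at [0.239, 0.523, 0.231] pointing down, gripper open.
Joint ranges: [-2.99, 2.99], [-0.89, 2.07], [0.3, 2.58], [-1.14, 4.28], [0, 2.63], [-3.12, 3.12]. Speed limits (rad/s): [2.57, 2.57, 3.01, 3.14, 3.14, 3.14].

INTERFACE

Orientations are given as a unit quaternion [w, x, y, z].
In Python, from bench import telemetry, imaging, ctrl gives the robot as it stands.
- The arm moves only by the shell command python3 -m pendant 'ROWS' [OPENING]. ROWS is JSON, a list that holds one entry, the list of rows, each a list of 6 numbers: the shift along the tool's x, y, z in units of 200 mm (1.0 is 200 mm), then the turn, a rotation vector about the tool's x, y, z in units of pi rad (1.0 is pi rad). In form: [[[tx, ty, tz, rx, ry, rz], ...]]. A call has 1 to 12 rows; each row shifts and turns the pose as measured when the row begins, along the tool's axes as they then stand; what a row does not reach is not made up. A row lasts 1/8 s, in which the tool goes at most 62.5 mm and 10.7 degrees, less where a joint would pass 70% of its speed; a pose out of reach is approached as far as the arm can. A call with a number of a shift or a turn outside -1 to 1 is refused whole. A call with a gripper value outside its range is refused whole. OPENING is the closure, from 0 (fully open) to 1 (shut), set as the call begins (- or left out, the last holds). The fingers move at their own pace and stop on an object; the grip force is fixed at half the most. Time passes only in rows, so rows that do not move let the fingers close. It gives the time, the measured TCP pose, the force and the opening at its end, in the units of the state.
- telemetry.get_obs(): the state, without advancing time (a new reading comes with each control period).
- imaging.camera(name): name is "scene" or "top" or "wrist"; returns a dict with "pixels" (400x640x3 uint8, blue, green, red), "vfov" (degrees; the focal length in pixels is half the picture's height over the tangent of half this angle, whatever the lens; pixels are square), "cx", "cy" (the principal point, pixels), "R" (3x3) and "t" (3): a world point X has camera coordinates R X + t. Camera axes: x right, y down, z forward; pixel columns grow to the right and rows downward; lengths in m; the calibration is good to about 2 mm. A picture is of the moment at which its call begins. There is no depth.
- ctrl.hand_in(): hands the job in, once; it reports no verdict.
The state is a dict: "time_s": time; "q": joint angles; "dq": joint speeds; "joint_efforts": joint torques, N m; "eef_pos": TCP position; "eef_rot": TCP orientation; "wrist_force": force on the tool from outside, world axes, zero at the start; "torque": the same for the moment, N m; "opening": opening from 0.0 (shut) to 1.0 (fully open).
Only numpy, scipy, OpenCV 4.12 (cv2) and the standard library are available. Lean on these libraries where they do the work, as an engineer would, in place of code of your own. Each camera call takes 0.05 s, during which the arm holds its last target.

TASK

Weigh the sealed 300 g coffee tin that stands on one pan of the two-pan balance: pick the weights that match it from the steel weights on the counter (100 g, 200 g and 400 g, the bigger the heavier) and set them down gently, without dropping them, upright and side by side on the empty pan, so that the beam comes level with the tin still on its pan.

Things in the scene. Friction and masses are not known exactly. Their poses are not given: they have to be found in the camera images.
- weight_100_center (a point): the 100 g weight, smallest of three loose knobbed steel weights standing on the counter: cylinder 22 mm in diameter, 30 mm high, then a 4 mm neck, then a knob 14 mm wide, 10 mm high; 44 mm high in all. The point is on its axis, half-way up (22 mm above its underside); z up along its axis. A low metal filter basket (60 mm wide, 26 mm high) stands among the weights
- weight_200_center (a point): the 200 g weight, the middle one in size: cylinder 29 mm in diameter, 34 mm high, then a 4 mm neck, then a knob 18 mm wide, 10 mm high; 48 mm high in all. The point is on its axis, half-way up (24 mm above its underside); z up along its axis. (The 400 g one, not listed, is 38 mm in diameter and 56 mm high)
- empty_pan (a point): centre of the top face of the empty pan: flat round rimless steel plate, 160 mm wide, 4 mm thick, always level. It starts about 107 mm above the counter, held up by the tin; beam level: 90 mm. Sinks if pressed with 0.5 to 2.5 N. y axis: along the beam to the other pan's centre, 280 mm away, where the loose tin stands (72 mm wide, 85 mm high); no other part of it is higher than the pans
- beam (a joint): tilt of the beam in rad: 0 level, positive tin side down, stops at +0.12 and -0.12. Starts at +0.12; swings level by itself within about a second once both pans carry the same. 10 g of difference tilts it about 0.02; 60 g or more brings it to a stop. The tin is 300 g within 3 percent. Each pan moves 17 mm up or down from level
Mind the look-alikes: they are no part of the job. What is shaped like the part that bears weight_200_center but turquoise is not meant.

How it is judged:
At the end, for the whole second after the job is handed in: The 100 g and the 200 g weight both stand released on the empty pan itself (axis within 75 mm of the pan's centre, upright within 10 degrees, not stacked), and the beam is at rest and level within 0.05 rad (about 3 degrees), which it is only with the tin still on its own pan (horizontal distance between each of weight_100_center, weight_200_center and empty_pan below 0.075 m and z of weight_100_center in the frame of empty_pan between 0.015 and 0.035 m and angle between each of weight_100_center, weight_200_center's own z axis and vertical below 0.175 rad and z of weight_200_center in the frame of empty_pan between 0.015 and 0.035 m and value of joint beam between -0.05 and 0.05 rad and velocity of joint beam between -0.1 and 0.1 rad/s); the robot touches nothing.
It fails at once if a weight is dropped (it falls freely faster than 0.7 m/s, that is from more than about 25 mm) ((linear speed of weight_100 above 0.7 m/s and contact force between the fingers and weight_100 below 0.05 N) or (linear speed of weight_200 above 0.7 m/s and contact force between the fingers and weight_200 below 0.05 N)).
It also fails if it takes over 64 s, if anything falls off the work surface, if the arm or the gripper's body presses on something with over 40 N, if the wrist force passes 120 N, or if a joint passes its speed limit or range.

## Working session

There is one attempt and no reset: what is moved stays moved. The work goes in short steps, Python scripts to look and compute and a shell command to move; the robot and the scene stay as the last step left them, time stands still between calls to the robot, and variables do not carry over. Pictures are saved under pics/ and viewed, and the job is handed in when it is done.

```bash
mkdir -p pics; ls; cat > h.py <<'E'
import numpy as np, cv2
from bench import telemetry, imaging, ctrl
def shot(n,fn):
    c=imaging.camera(n); cv2.imwrite('pics/'+fn+'.png',c['pixels']); np.savez('pics/'+fn+'.npz',**{k:np.asarray(v) for k,v in c.items()}); return c
def load(fn): return dict(np.load('pics/'+fn+'.npz'))
def ray(c,u,v):
    f=200/np.tan(np.radians(float(c['vfov']))/2)
    R=np.array(c['R']);t=np.array(c['t'])
    d=R.T@np.array([(u-c['cx'])/f,(v-c['cy'])/f,1]); return -R.T@t,d
def onz(c,u,v,z):
    o,d=ray(c,u,v); return o+d*(z-o[2])/d[2]
def proj(c,X):
    f=200/np.tan(np.radians(float(c['vfov']))/2)
    p=np.array(c['R'])@np.array(X)+np.array(c['t']); return c['cx']+f*p[0]/p[2],c['cy']+f*p[1]/p[2]
E
python3 - <<'E'
from h import *
for n in ['scene','top','wrist']:
    c=shot(n,n+'0'); print(n,c['vfov'],c['cx'],c['cy'],ray(c,c['cx'],c['cy']),{k for k in c})
print(telemetry.get_obs())
E
```

```text
pics
scene 42.39715445478918 324.47942604239375 206.22619151145958 (array([1.043     , 0.68291135, 0.64823094]), array([-0.47402537, -0.69631427, -0.53893078])) {'vfov', 'R', 'pixels', 'cx', 'cy', 't'}
top 51.10718700499176 320.8344464993993 195.5100990688012 (array([ 0.40301609, -0.05184115,  0.94488534]), array([ 0.16417594, -0.01462486, -0.98632265])) {'vfov', 'R', 'pixels', 'cx', 'cy', 't'}
wrist 65.55270000022568 321.3741956700358 202.03474174425924 (array([0.17576304, 0.55170719, 0.37401672]), array([ 0.2474258 , -0.11418476, -0.96215503])) {'vfov', 'R', 'pixels', 'cx', 'cy', 't'}
{'time_s': 0.15, 'q': array([ 9.35702108e-01,  1.81354901e-01,  1.60775965e+00,  6.82413773e-06,
        1.35381804e+00, -2.06269950e-01]), 'dq': array([ 0.00113005, -0.00348147, -0.00281406,  0.00112747, -0.00200209,
       -0.00029496]), 'joint_efforts': array([ 4.91331612e-04, -4.45263469e+01, -3.51692533e+01, -1.32558284e-04,
        5.90262789e-03,  2.63724615e-05]), 'eef_pos': array([0.23879923, 0.52260855, 0.23060885]), 'eef_rot': array([-2.76643726e-04,  2.12773733e-01,  9.77101269e-01, -6.10191060e-04]), 'wrist_force': array([ 0.18292549, -0.83202077, -0.87483058]), 'torque': array([-0.01715052, -0.02784012, -0.02636566]), 'opening': 1.0000489302383124}
```

View pics/scene0.png

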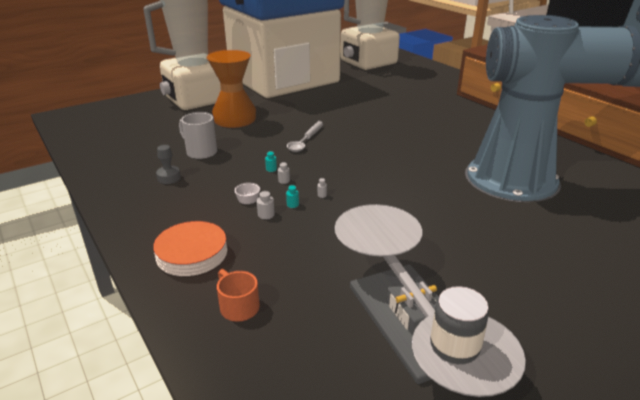

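View pics/top0.png

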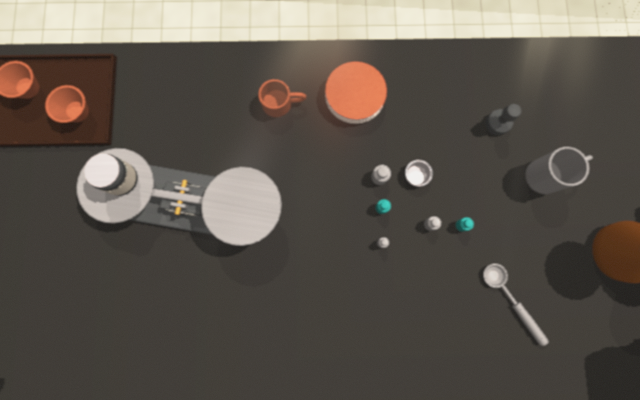

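View pics/wrist0.png

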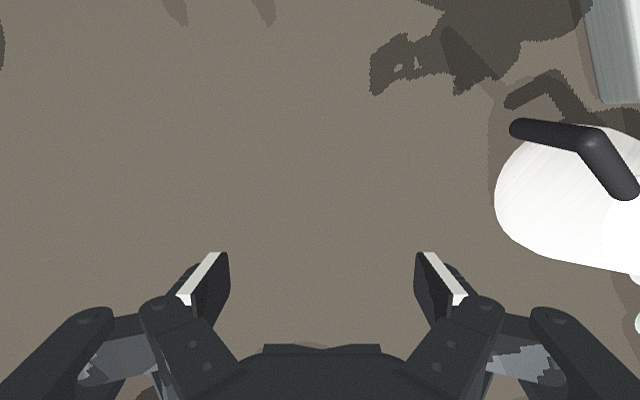

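The top view shows steel weights near (382,175), (433,223) and (383,243). The turquoise look-alikes are at (384,206) and (466,224), the basket at (418,173), the empty pan at (241,206), and the tin's pan at (116,185). Next I'll measure them in two views.

```bash
python3 - <<'E'
from h import *
t=load('top0');s=load('scene0')
a=cv2.resize(t['pixels'][140:270,350:490],None,fx=5,fy=5,interpolation=cv2.INTER_CUBIC)
cv2.imwrite('pics/tz.png',a)
b=cv2.resize(s['pixels'][140:230,225:345],None,fx=6,fy=6,interpolation=cv2.INTER_CUBIC)
cv2.imwrite('pics/sz.png',b)
for nm,c,roi in [('top',t,(150,260,360,480)),('scene',s,(145,225,230,340))]:
    p=c['pixels'].astype(int); m=((p.max(2)>95)).astype('uint8')
    mm=np.zeros_like(m); mm[roi[0]:roi[1],roi[2]:roi[3]]=m[roi[0]:roi[1],roi[2]:roi[3]]
    n,l,st,ce=cv2.connectedComponentsWithStats(mm)
    for i in range(1,n):
        if st[i,4]>20: print(nm,st[i],ce[i].round(1),p[l==i].mean(0).round(), onz(c,*ce[i],.025).round(3))
# pan
m=(t['pixels'].min(2)>105).astype('uint8')
cs,_=cv2.findContours(m,cv2.RETR_EXTERNAL,cv2.CHAIN_APPROX_NONE)
for k in cs:
    if cv2.contourArea(k)>2500:
        e=cv2.fitEllipse(k); print('ell',e,onz(t,*e[0],.105).round(4))
E
```

```text
top [405 159  28  28 633] [418.6 172.5] [173. 176. 182.] [ 0.604 -0.287  0.025]
top [373 164  19  19 270] [381.9 172.8] [150. 156. 163.] [ 0.605 -0.204  0.025]
top [377 199  15  14 159] [384.  205.2] [143. 153.  57.] [ 0.531 -0.206  0.025]
top [427 216  15  14 169] [434.2 222.4] [149. 155. 162.] [ 0.491 -0.315  0.025]
top [460 217  14  14 161] [466.7 223.3] [140. 150.  57.] [ 0.488 -0.387  0.025]
top [378 237  12  11 104] [383.6 242. ] [145. 151. 158.] [ 0.45  -0.201  0.025]
scene [286 145  20   6  95] [295.3 147.1] [151. 156. 166.] [ 0.393 -0.415  0.025]
scene [265 151  11  21 180] [270. 161.] [113. 122.  27.] [ 0.49  -0.382  0.025]
scene [277 162  12  22 210] [282.9 172.7] [117. 121. 129.] [ 0.494 -0.309  0.025]
scene [317 178  10  20 158] [321.2 187.6] [118. 122. 130.] [ 0.455 -0.195  0.025]
scene [234 182  40  37 869] [255.3 198.1] [130. 134. 144.] [ 0.607 -0.24   0.025]
scene [286 185  12  23 225] [291.5 196.1] [115. 124.  26.] [ 0.534 -0.201  0.025]
scene [335 216   5   9  33] [337.4 220.9] [154. 160. 171.] [ 0.505 -0.058  0.025]
ell ((180.38470458984375, 195.88418579101562), (84.4293212890625, 218.35858154296875), 98.8746109008789) [0.5475 0.2205 0.105 ]
ell ((228.65292358398438, 20.43794059753418), (42.2827262878418, 1205.320556640625), 89.63436126708984) [0.934  0.1287 0.105 ]
```

```bash
python3 -m pendant --help 2>&1 | head -20
```

```text
invalid input: not JSON, or not a number
```

View pics/tz.png

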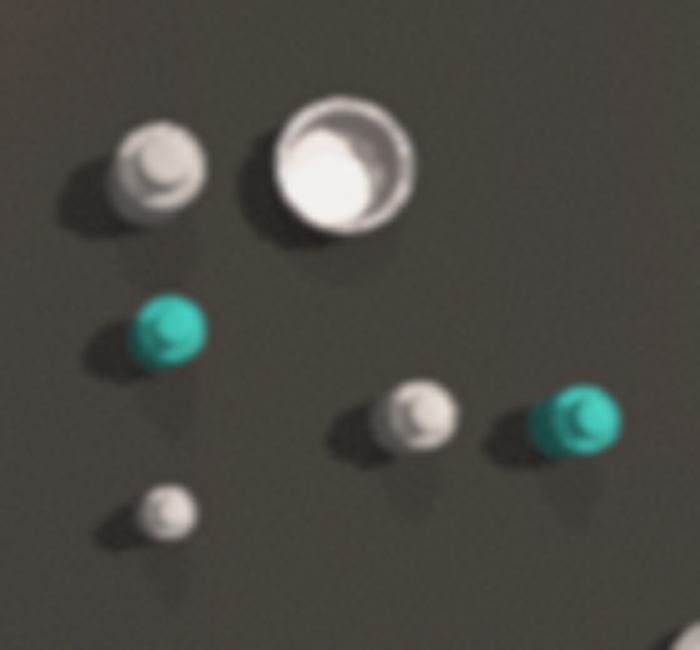

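```bash
python3 - <<'E'
from h import *
from scipy.optimize import least_squares
t=load('top0');s=load('scene0')
# triangulate with blob tops: knob top
def tri(pt,ps):
    A=[];b=[]
    M=np.zeros((3,3));v=np.zeros(3)
    for c,p in ((t,pt),(s,ps)):
        o,d=ray(c,*p);d/=np.linalg.norm(d);P=np.eye(3)-np.outer(d,d);M+=P;v+=P@o
    X=np.linalg.solve(M,v); return X.round(4),[np.round(np.array(proj(c,X))-p,1) for c,p in((t,pt),(s,ps))]
# bounding-box centres are on-axis in scene column; knob top in scene
for n,a,b in [('200',(433,222),(283.2,172.7)),('100',(383,242),(321.5,187.6)),('tq',(384,205.2),(291.5,196.1))]: print(n,tri(a,b))
# pan circle: pixels of empty pan
for nm,c,roi in (('top',t,(160,255,197,290)),('scene',s,(200,260,325,430))):
    p=c['pixels'];m=(p.min(2)>105).astype('uint8');k=np.zeros_like(m);k[roi[0]:roi[1],roi[2]:roi[3]]=m[roi[0]:roi[1],roi[2]:roi[3]]
    k=cv2.morphologyEx(k,cv2.MORPH_OPEN,np.ones((9,9)))
    cs,_=cv2.findContours(k,cv2.RETR_EXTERNAL,cv2.CHAIN_APPROX_NONE); q=max(cs,key=cv2.contourArea)
    W=np.array([onz(c,*x[0],.107)[:2] for x in q])
    f=least_squares(lambda z:np.hypot(*(W-z[:2]).T)-z[2],[*W.mean(0),.08],loss='soft_l1',f_scale=.002)
    print(nm,f.x.round(4),cv2.fitEllipse(q))
E
```

```text
200 (array([ 0.4916, -0.3126,  0.0228]), [array([-0.2,  0.3]), array([-0.3, -0.1])])
100 (array([ 0.4505, -0.2003,  0.0207]), [array([ 0., -0.]), array([0., 0.])])
tq (array([ 0.5316, -0.2057,  0.022 ]), [array([-0.1,  0.2]), array([-0.2, -0.1])])
top [0.5264 0.0976 0.0799] ((240.7903594970703, 205.47366333007812), (77.66797637939453, 80.10608673095703), 68.79010772705078)
scene [0.5276 0.0988 0.0802] ((377.9313659667969, 229.74002075195312), (50.75618362426758, 87.45890808105469), 94.09420013427734)
```

View pics/sz.png

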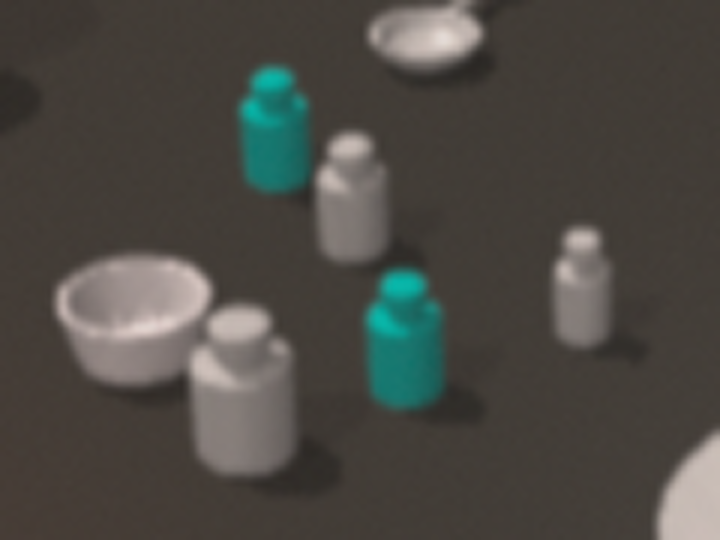

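Both views agree to about 1 mm: 200 g at (0.491,-0.312), 100 g at (0.4505,-0.2005), and the empty pan at (0.527,0.098) with a fitted radius of 80 mm. I'll turn the jaws along world x (tool y becomes +x, tool x becomes +y), then travel.

```bash
python3 -m pendant '[[[0,0,0,0,0,0.0594],[0,0,0,0,0,0.0594],[0,0,0,0,0,0.0594],[0,0,0,0,0,0.0594],[0,0,0,0,0,0.0594],[0,0,0,0,0,0.0594],[0,0,0,0,0,0.01],[0,0,0,0,0,0]]]' 0.35; cat >> h.py <<'E'
def to(x,y,z):
    from scipy.spatial.transform import Rotation as Ro
    o=telemetry.get_obs(); w=o['eef_rot']; r=Ro.from_quat([w[1],w[2],w[3],w[0]]); M=r.as_matrix()
    G=np.array([[0,1,0],[1,0,0],[0,0,-1.]])
    print('t',round(float(o['time_s']),2),'pos',o['eef_pos'].round(4),'open',round(float(o['opening']),3),'F',o['wrist_force'].round(2))
    print('shift units',(M.T@(np.array([x,y,z])-o['eef_pos'])/.2).round(3),'turn units',((r.inv()*Ro.from_matrix(G)).as_rotvec()/np.pi).round(4))
E
python3 -c "
from h import *
to(.491,-.312,.2)"
```

```text
time_s: 1.15
eef_pos: [0.2375, 0.5209, 0.2273]
eef_rot: [0.001, 0.715, 0.699, -0.004]
wrist_force: [-0.5, 0.9, 0.6]
opening: 0.651
t 1.15 pos [0.2375 0.5209 0.2273] open 0.651 F [-0.45  0.94  0.63]
shift units [-4.135  1.36   0.156] turn units [-0.0014  0.002  -0.0071]
```

```bash
python3 -m pendant '[[[-0.28,0.09,0,0,0,-0.007],[-0.28,0.09,0,0,0,0],[-0.28,0.09,0,0,0,0],[-0.28,0.09,0,0,0,0],[-0.28,0.09,0,0,0,0],[-0.28,0.09,0,0,0,0],[-0.28,0.09,0,0,0,0],[-0.28,0.09,0,0,0,0],[-0.28,0.09,0,0,0,0],[-0.28,0.09,0,0,0,0],[-0.28,0.09,0,0,0,0],[0,0,0,0,0,0]]]' ; 
python3 -c "
from h import *
to(.491,-.312,.2)"
```

```text
time_s: 2.65
eef_pos: [0.4444, -0.1131, 0.2313]
eef_rot: [0.004, 0.702, 0.713, -0.001]
wrist_force: [-1.1, 0.9, -1.3]
opening: 0.648
t 2.65 pos [ 0.4444 -0.1131  0.2313] open 0.648 F [-1.11  0.87 -1.28]
shift units [-0.997  0.217  0.165] turn units [0.0011 0.0024 0.0049]
```

```bash
python3 -m pendant '[[[-0.25,0.055,0.05,0.001,0.002,0.005],[-0.25,0.055,0.05,0,0,0],[-0.25,0.055,0.05,0,0,0],[-0.25,0.055,0.05,0,0,0],[0,0,0,0,0,0],[0,0,0,0,0,0]]]' ; 
python3 -c "
from h import *
to(.491,-.312,.1)
shot('wrist','w1')"
```

```text
time_s: 3.4
eef_pos: [0.4908, -0.3129, 0.1896]
eef_rot: [-0.001, 0.704, 0.71, 0.001]
wrist_force: [-1.1, 0.6, -0.8]
opening: 0.65
t 3.4 pos [ 0.4908 -0.3129  0.1896] open 0.65 F [-1.09  0.57 -0.84]
shift units [0.003 0.001 0.448] turn units [-0.0001 -0.0012  0.0025]
```

View pics/w1.png

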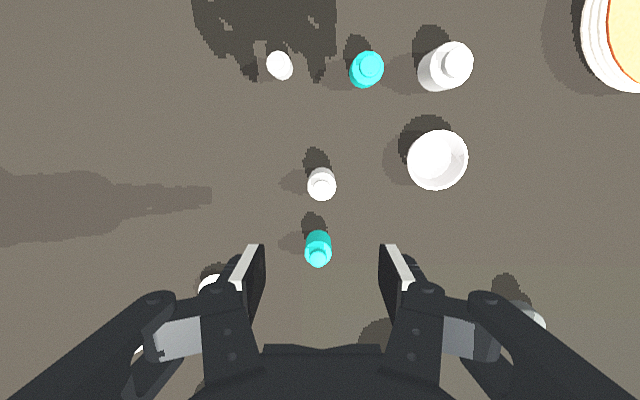

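In the wrist view the steel 200 g weight is at (321,184) and the turquoise one at (318,248). I'll check where these points land in the world.

```bash
python3 -c "
from h import *
c=load('w1')
print(onz(c,321,182,.048),onz(c,279,65,.04),proj(c,[.491,-.312,.048]),proj(c,[.4908,-.3129,.1896]), proj(c,[.488,-.385,.048]))"
```

```text
[ 0.49008018 -0.30415615  0.048     ] [ 0.45265424 -0.20195357  0.04      ] (np.float64(321.914563002379), np.float64(190.15619317269153)) (np.float64(321.62991804765596), np.float64(257.0008754674397)) (np.float64(318.35394747085695), np.float64(260.69298367862086))
```

```bash
python3 -c "
from h import *
c=load('w1')
p=c['pixels'][150:280,255:385].copy()
p=cv2.resize(p,None,fx=5,fy=5,interpolation=cv2.INTER_CUBIC)
for X,k in [((.491,-.312,.048),(0,0,255)),((.491,-.312,0),(0,255,0)),((.488,-.385,.048),(0,0,255)),((.488,-.385,0),(0,255,0))]:
    u,v=proj(c,X); cv2.circle(p,(int((u-255)*5),int((v-150)*5)),4,k,-1)
cv2.imwrite('pics/w1z.png',p); print(ray(c,320,200)[0])"
```

```text
[ 0.49032577 -0.24386467  0.33333102]
```

View pics/w1z.png

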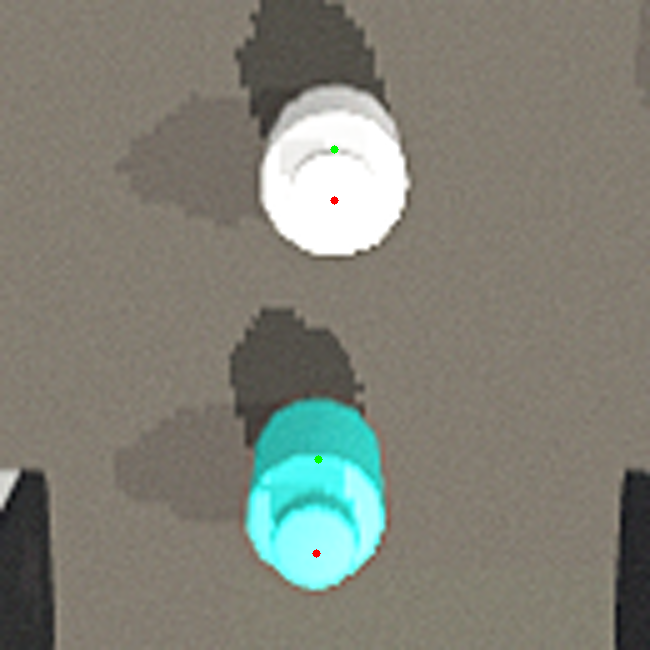

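The projection matches the knob and base of the steel 200 g weight to within about 1–2 mm. Descending.

```bash
python3 -m pendant '[[[0.003,0.001,0.2,0,-0.001,0.002],[0,0,0.2,0,0,0],[0,0,0.2,0,0,0],[0,0,0.15,0,0,0],[0,0,0.05,0,0,0],[0,0,0,0,0,0]]]' ; 
python3 -c "
from h import *
to(.491,-.312,.006)"
```

```text
time_s: 4.2
eef_pos: [0.4946, -0.3051, 0.0319]
eef_rot: [0.004, 0.703, 0.712, 0.0]
wrist_force: [0.6, -0.2, 1.2]
opening: 0.65
t 4.2 pos [ 0.4946 -0.3051  0.0319] open 0.65 F [ 0.59 -0.16  1.24]
shift units [-0.034 -0.019  0.13 ] turn units [0.0019 0.0015 0.004 ]
```

```bash
python3 -m pendant '[[[-0.034,-0.019,0.04,0.002,0.001,0.004],[0,0,0.04,0,0,0],[0,0,0.04,0,0,0],[0,0,0,0,0,0]]]' ; 
python3 -c "
from h import *
to(.491,-.312,.006)"
```

```text
time_s: 4.7
eef_pos: [0.4927, -0.3142, 0.01]
eef_rot: [0.003, 0.707, 0.707, -0.001]
wrist_force: [0.1, -0.4, 0.1]
opening: 0.651
t 4.7 pos [ 0.4927 -0.3142  0.01  ] open 0.651 F [ 0.09 -0.36  0.09]
shift units [ 0.011 -0.009  0.02 ] turn units [ 0.0012  0.0018 -0.0002]
```

```bash
python3 -m pendant '[[[0.011,-0.009,0.02,0.001,0.002,0],[0,0,0,0,0,0]]]'; python3 -c "
from h import *
to(.491,-.312,.006)"
```

```text
time_s: 4.95
eef_pos: [0.4909, -0.3119, 0.0058]
eef_rot: [-0.0, 0.707, 0.707, 0.001]
wrist_force: [0.5, 0.7, -1.1]
opening: 0.649
t 4.95 pos [ 0.4909 -0.3119  0.0058] open 0.649 F [ 0.48  0.69 -1.08]
shift units [-0.001  0.001 -0.001] turn units [ 0.0001 -0.0003 -0.0002]
```

```bash
python3 -m pendant '[[[0,0,0,0,0,0],[0,0,0,0,0,0],[0,0,0,0,0,0],[0,0,0,0,0,0],[0,0,0,0,0,0],[0,0,0,0,0,0]]]' 1; python3 -c "
from h import *
to(.491,-.312,.2)"
```

```text
time_s: 5.7
eef_pos: [0.4911, -0.3121, 0.0063]
eef_rot: [0.0, 0.707, 0.707, 0.0]
wrist_force: [-0.3, -0.7, -0.6]
opening: 0.316
t 5.7 pos [ 0.4911 -0.3121  0.0063] open 0.316 F [-0.3  -0.75 -0.59]
shift units [ 0.001  0.    -0.969] turn units [ 0.0003 -0.0001 -0.0002]
```

```bash
python3 -m pendant '[[[0,0,-0.1,0,0,0],[0,0,-0.2,0,0,0],[0,0,-0.2,0,0,0],[0,0,-0.2,0,0,0],[0,0,-0.2,0,0,0],[0,0,-0.05,0,0,0],[0,0,0,0,0,0]]]'; python3 -c "
from h import *
to(.527,.066,.2)
shot('wrist','w2')"
```

```text
time_s: 6.58
eef_pos: [0.4902, -0.3112, 0.2067]
eef_rot: [0.0, 0.707, 0.707, 0.001]
wrist_force: [-0.0, 1.0, -2.5]
opening: 0.32
t 6.58 pos [ 0.4902 -0.3112  0.2067] open 0.32 F [-0.03  0.97 -2.45]
shift units [1.886 0.183 0.034] turn units [ 0.0005 -0.0001 -0.0001]
```

View pics/w2.png

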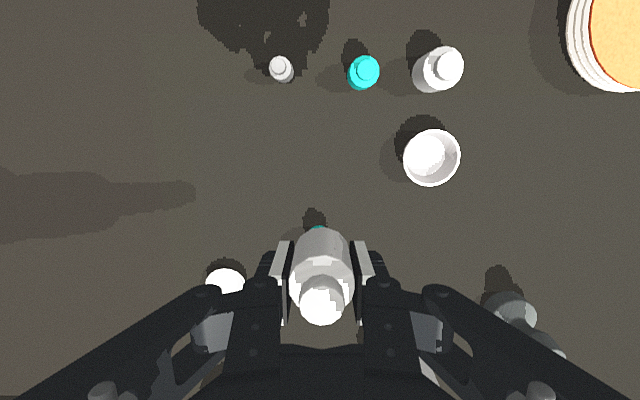

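The steel 200 g weight is held upright between the pads at about (322,270). Carrying it to the pan.

```bash
python3 -m pendant '[[[0.1,0.01,0,0,0,0],[0.2,0.02,0,0,0,0],[0.2,0.02,0,0,0,0],[0.2,0.02,0,0,0,0],[0.2,0.02,0,0,0,0],[0.2,0.02,0,0,0,0],[0.2,0.02,0,0,0,0],[0.2,0.02,0,0,0,0],[0.2,0.02,0,0,0,0],[0.1,0.01,0,0,0,0],[0.05,0,0,0,0,0],[0,0,0,0,0,0]]]'; python3 -c "
from h import *
to(.527,.066,.2)"
```

```text
time_s: 8.12
eef_pos: [0.5117, 0.0851, 0.1872]
eef_rot: [-0.019, 0.706, 0.708, -0.006]
wrist_force: [-0.2, -1.0, -1.8]
opening: 0.321
t 8.12 pos [0.5117 0.0851 0.1872] open 0.321 F [-0.18 -0.96 -1.8 ]
shift units [-0.095  0.074 -0.068] turn units [-0.0113 -0.0058  0.0008]
```

```bash
python3 -m pendant '[[[-0.05,0.04,0,-0.011,-0.006,0.001],[-0.045,0.034,0,0,0,0],[0,0,0,0,0,0],[0,0,0,0,0,0]]]'; python3 -c "
from h import *
to(.527,.066,.13)"
```

```text
time_s: 8.62
eef_pos: [0.5275, 0.062, 0.1863]
eef_rot: [0.001, 0.709, 0.705, -0.001]
wrist_force: [0.5, 0.1, -2.1]
opening: 0.321
t 8.62 pos [0.5275 0.062  0.1863] open 0.321 F [ 0.54  0.13 -2.12]
shift units [ 0.021 -0.003  0.281] turn units [ 0.0003  0.0009 -0.0015]
```

```bash
python3 -m pendant '[[[0.02,0,0.09,0,0,-0.001],[0,0,0.09,0,0,0],[0,0,0.09,0,0,0],[0,0,0,0,0,0]]]'; python3 -c "
from h import *
to(.527,.066,.118)"
```

```text
time_s: 9.12
eef_pos: [0.5261, 0.0667, 0.1273]
eef_rot: [0.0, 0.708, 0.707, -0.001]
wrist_force: [-0.1, 0.5, -1.3]
opening: 0.321
t 9.12 pos [0.5261 0.0667 0.1273] open 0.321 F [-0.14  0.51 -1.35]
shift units [-0.004  0.005  0.047] turn units [-0.0005  0.0006 -0.0005]
```

```bash
python3 -m pendant '[[[0,0,0.04,0,0,0],[0,0,0.02,0,0,0],[0,0,0,0,0,0]]]'; python3 -c "
from h import *
to(.527,.066,.112)
c=shot('scene','s1')
cv2.imwrite('pics/s1z.png',cv2.resize(c['pixels'][150:300,300:460],None,fx=5,fy=4,interpolation=cv2.INTER_CUBIC)[:600])"
```

```text
time_s: 9.5
eef_pos: [0.5265, 0.067, 0.115]
eef_rot: [0.0, 0.707, 0.707, -0.001]
wrist_force: [0.9, 0.2, -1.7]
opening: 0.321
t 9.5 pos [0.5265 0.067  0.115 ] open 0.321 F [ 0.94  0.15 -1.66]
shift units [-0.005  0.003  0.015] turn units [-0.0002  0.0006 -0.0003]
```

View pics/s1z.png

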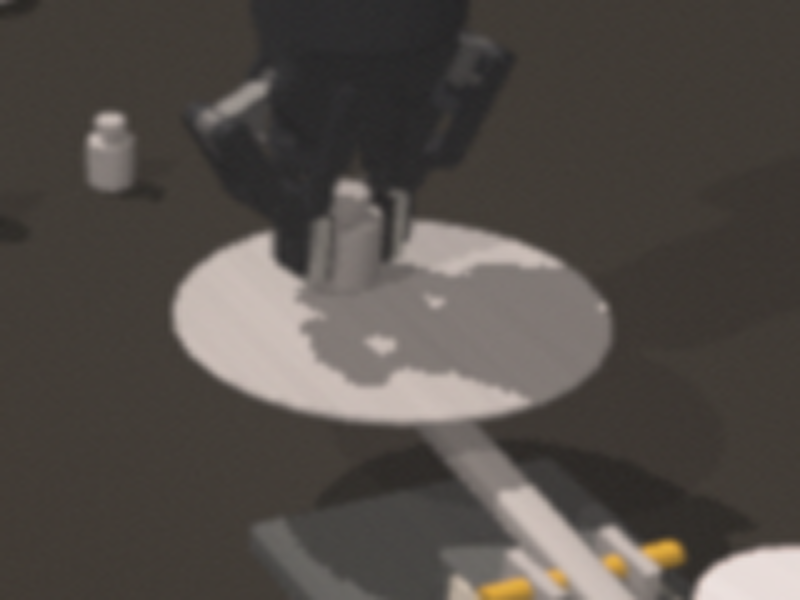

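The scene view shows the 200 g weight just above the pan surface, well inside the disc. I'll go 3 mm lower and open.

```bash
python3 -m pendant '[[[0,0,0.016,0,0,0],[0,0,0,0,0,0],[0,0,0,0,0,0]]]'; python3 -m pendant '[[[0,0,0,0,0,0],[0,0,0,0,0,0],[0,0,0,0,0,0],[0,0,0,0,0,0]]]' 0.4;  python3 -c "
from h import *
to(.527,.066,.2)
c=shot('scene','s2')
cv2.imwrite('pics/s2z.png',cv2.resize(c['pixels'][150:300,300:460],None,fx=5,fy=4,interpolation=cv2.INTER_CUBIC)[:600])"
```

```text
time_s: 9.93
eef_pos: [0.5274, 0.0669, 0.1131]
eef_rot: [0.001, 0.708, 0.707, -0.0]
wrist_force: [0.0, -0.7, -1.9]
opening: 0.32
time_s: 10.42
eef_pos: [0.5283, 0.0668, 0.1139]
eef_rot: [0.002, 0.708, 0.707, 0.001]
wrist_force: [-0.1, 0.8, 0.4]
opening: 0.6
t 10.43 pos [0.5283 0.0668 0.1139] open 0.6 F [-0.1   0.82  0.4 ]
shift units [-0.005 -0.005 -0.431] turn units [ 0.0012  0.0007 -0.0004]
```

View pics/s2z.png

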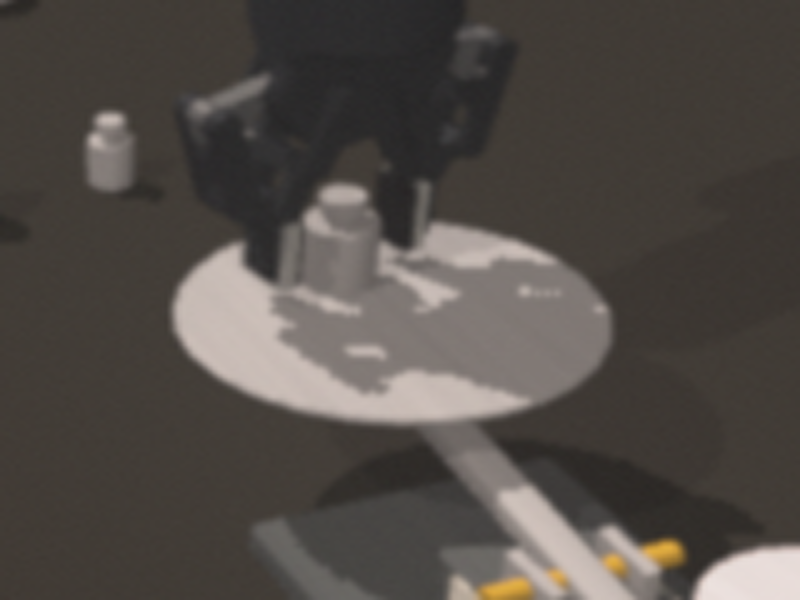

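The 200 g weight stands upright and free on the pan at about (340,240) in the zoomed view. Lifting away and moving to the 100 g weight.

```bash
python3 -m pendant '[[[0,0,-0.08,0,0,0],[0,0,-0.2,0,0,0],[0,0,-0.2,0,0,0],[-0.1,-0.03,0,0,0,0],[-0.25,-0.075,0,0,0,0],[-0.25,-0.075,0,0,0,0],[-0.25,-0.075,0,0,0,0],[-0.25,-0.075,0,0,0,0],[-0.12,-0.02,0,0,0,0],[0,0,0,0,0,0],[0,0,0,0,0,0]]]'; python3 -c "
from h import *
to(.4505,-.2005,.06)
c=shot('wrist','w3')"
```

```text
time_s: 11.85
eef_pos: [0.4589, -0.1843, 0.2268]
eef_rot: [0.009, 0.707, 0.707, 0.003]
wrist_force: [0.2, 0.5, -0.1]
opening: 0.602
t 11.85 pos [ 0.4589 -0.1843  0.2268] open 0.602 F [ 0.15  0.52 -0.07]
shift units [-0.074 -0.057  0.834] turn units [0.0057 0.0027 0.0004]
```

View pics/w3.png

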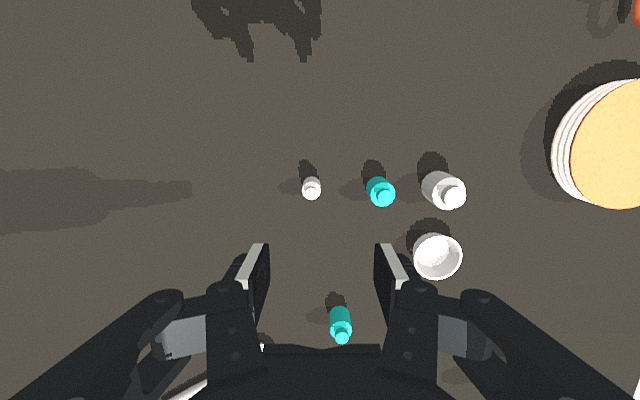

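The smallest steel weight (100 g) is at (311,189), and its turquoise neighbour is at (380,191). Checking the position and descending.

```bash
python3 -c "
from h import *
c=load('w3');print(onz(c,311,189,.03),proj(c,[.4505,-.2005,.03]))"
python3 -m pendant '[[[-0.074,-0.057,0.1,0.006,0.003,0],[0,0,0.2,0,0,0],[0,0,0.2,0,0,0],[0,0,0.2,0,0,0],[0,0,0.1,0,0,0],[0,0,0,0,0,0]]]'; python3 -c "
from h import *
to(.4505,-.2005,.006)"
```

```text
[ 0.45052114 -0.19767599  0.03      ] (np.float64(311.0019379805887), np.float64(191.4326430615936))
time_s: 12.65
eef_pos: [0.4433, -0.1968, 0.0564]
eef_rot: [-0.005, 0.704, 0.711, -0.002]
wrist_force: [-0.5, 0.3, 0.5]
opening: 0.597
t 12.65 pos [ 0.4433 -0.1968  0.0564] open 0.597 F [-0.47  0.3   0.48]
shift units [-0.02   0.038  0.251] turn units [-0.0031 -0.0016  0.0031]
```

```bash
python3 -m pendant '[[[-0.018,0.038,0.03,-0.003,-0.002,0.003],[0,0,0.07,0,0,0],[0,0,0.07,0,0,0],[0,0,0.05,0,0,0],[0,0,0,0,0,0]]]'; python3 -c "
from h import *
to(.4505,-.2,.005)"
```

```text
time_s: 13.28
eef_pos: [0.4523, -0.2013, 0.0105]
eef_rot: [0.002, 0.707, 0.707, -0.0]
wrist_force: [-0.8, 0.3, -0.5]
opening: 0.597
t 13.28 pos [ 0.4523 -0.2013  0.0105] open 0.597 F [-0.79  0.33 -0.51]
shift units [ 0.007 -0.009  0.028] turn units [0.0006 0.001  0.0003]
```

```bash
python3 -m pendant '[[[0.007,-0.009,0.028,0,0.001,0],[0,0,0,0,0,0]]]';python3 -m pendant '[[[0,0,0,0,0,0],[0,0,0,0,0,0],[0,0,0,0,0,0],[0,0,0,0,0,0],[0,0,0,0,0,0],[0,0,0,0,0,0]]]' 1; python3 -c "
from h import *
to(.4505,-.2,.2)"
```

```text
time_s: 13.52
eef_pos: [0.4506, -0.2, 0.0049]
eef_rot: [0.001, 0.707, 0.707, 0.001]
wrist_force: [-0.6, 0.2, -0.3]
opening: 0.602
time_s: 14.28
eef_pos: [0.451, -0.2003, 0.0056]
eef_rot: [0.001, 0.707, 0.707, 0.001]
wrist_force: [-0.5, -0.0, -1.6]
opening: 0.233
t 14.28 pos [ 0.451  -0.2003  0.0056] open 0.233 F [-0.55 -0.02 -1.64]
shift units [ 0.001  0.001 -0.972] turn units [0.0011 0.0003 0.0003]
```

```bash
python3 -m pendant '[[[0,0,-0.1,0,0,0],[0,0,-0.2,0,0,0],[0,0,-0.2,0,0,0],[0,0,-0.25,0,0,0],[0,0,-0.25,0,0,0],[0,0,-0.15,0,0,0],[0,0,0,0,0,0]]]'; python3 -c "
from h import *
to(.527,.128,.23)
c=shot('wrist','w4')"
```

```text
time_s: 15.15
eef_pos: [0.4492, -0.1994, 0.2416]
eef_rot: [-0.0, 0.707, 0.707, 0.001]
wrist_force: [-0.0, -0.3, -1.7]
opening: 0.233
t 15.15 pos [ 0.4492 -0.1994  0.2416] open 0.233 F [-0.   -0.32 -1.75]
shift units [1.637 0.39  0.06 ] turn units [ 0.0003 -0.0003  0.0002]
```

View pics/w4.png

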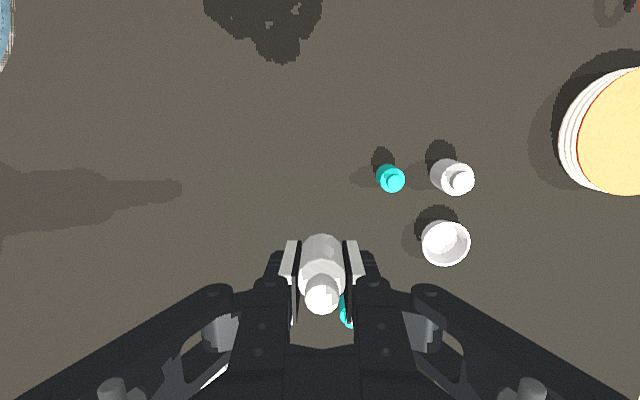

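The 100 g weight is held upright at about (322,270). Carrying it over; z dropped about 20 mm on the last trip, so I'm adding some lift.

```bash
python3 -m pendant '[[[0.1,0.024,-0.01,0,0,0],[0.2,0.048,-0.01,0,0,0],[0.2,0.048,-0.01,0,0,0],[0.2,0.048,-0.01,0,0,0],[0.2,0.048,-0.01,0,0,0],[0.2,0.048,-0.01,0,0,0],[0.2,0.048,-0.01,0,0,0],[0.2,0.048,-0.01,0,0,0],[0.05,0.012,0,0,0,0],[0,0,0,0,0,0],[0,0,0,0,0,0]]]'; python3 -c "
from h import *
to(.527,.13,.2)"
```

```text
time_s: 16.58
eef_pos: [0.5141, 0.1209, 0.2333]
eef_rot: [-0.017, 0.708, 0.706, -0.01]
wrist_force: [-0.5, -0.6, -0.7]
opening: 0.231
t 16.57 pos [0.5141 0.1209 0.2333] open 0.231 F [-0.47 -0.57 -0.71]
shift units [0.044 0.07  0.165] turn units [-0.0118 -0.0032 -0.0011]
```

```bash
python3 -m pendant '[[[0.044,0.07,0,-0.012,-0.003,-0.001],[0,0,0.08,0,0,0],[0,0,0.15,0,0,0],[0,0,0.15,0,0,0],[0,0,0.08,0,0,0],[0,0,0,0,0,0]]]'; python3 -c "
from h import *
to(.527,.13,.13)"
```

```text
time_s: 17.32
eef_pos: [0.529, 0.127, 0.1355]
eef_rot: [0.001, 0.709, 0.706, 0.001]
wrist_force: [-0.8, -0.1, -0.6]
opening: 0.236
t 17.32 pos [0.529  0.127  0.1355] open 0.236 F [-0.77 -0.14 -0.56]
shift units [ 0.015 -0.01   0.027] turn units [ 0.0009  0.0004 -0.0014]
```

```bash
python3 -m pendant '[[[0.015,-0.01,0.05,0,0,-0.001],[0,0,0.045,0,0,0],[0,0,0.015,0,0,0],[0,0,0,0,0,0],[0,0,0,0,0,0]]]'; python3 -c "
from h import *
to(.527,.13,.111)
c=shot('scene','s3')
cv2.imwrite('pics/s3z.png',cv2.resize(c['pixels'][150:300,300:460],None,fx=5,fy=4,interpolation=cv2.INTER_CUBIC)[:600])"
```

```text
time_s: 17.95
eef_pos: [0.5291, 0.1303, 0.1148]
eef_rot: [0.003, 0.707, 0.707, 0.002]
wrist_force: [0.0, -0.2, -1.4]
opening: 0.234
t 17.95 pos [0.5291 0.1303 0.1148] open 0.234 F [ 0.04 -0.24 -1.43]
shift units [-0.001 -0.011  0.019] turn units [ 0.0025  0.0003 -0.0003]
```

View pics/s3z.png

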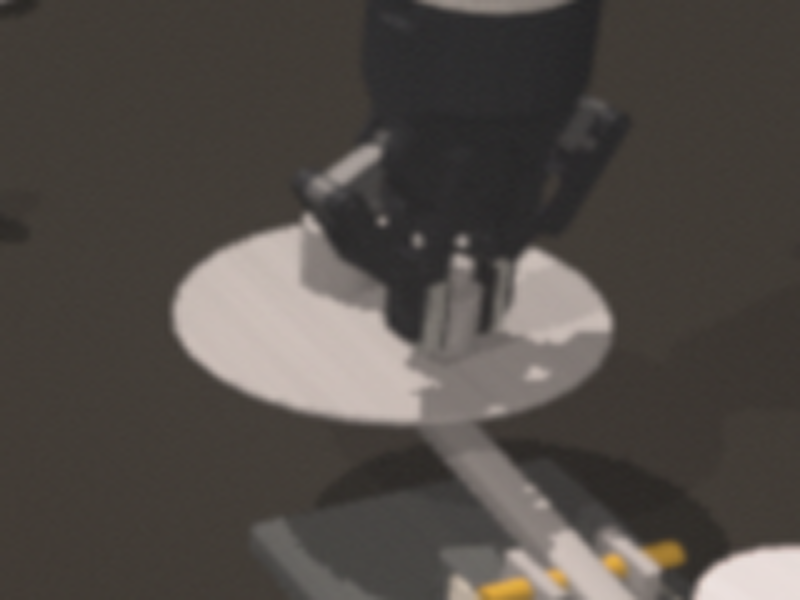

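The 100 g weight sits just above the pan, clear of the 200 g one. I'll lower it the last few mm and open.

```bash
python3 -m pendant '[[[0,-0.005,0.02,0.002,0,0],[0,0,0,0,0,0],[0,0,0,0,0,0]]]'; python3 -m pendant '[[[0,0,0,0,0,0],[0,0,0,0,0,0],[0,0,0,0,0,0],[0,0,0,0,0,0]]]' 0.4;  python3 -c "
from h import *
to(.527,.13,.2)
c=shot('scene','s4')
cv2.imwrite('pics/s4z.png',cv2.resize(c['pixels'][150:300,300:460],None,fx=5,fy=4,interpolation=cv2.INTER_CUBIC)[:600])"
```

```text
time_s: 18.38
eef_pos: [0.5286, 0.1302, 0.1111]
eef_rot: [0.001, 0.707, 0.707, 0.001]
wrist_force: [-0.2, -0.1, -1.2]
opening: 0.229
time_s: 18.88
eef_pos: [0.529, 0.1302, 0.1116]
eef_rot: [0.002, 0.707, 0.707, 0.001]
wrist_force: [0.6, 0.6, -0.1]
opening: 0.602
t 18.88 pos [0.529  0.1302 0.1116] open 0.602 F [ 0.62  0.62 -0.07]
shift units [-0.002 -0.008 -0.442] turn units [ 0.0011  0.0003 -0.0003]
```

View pics/s4z.png

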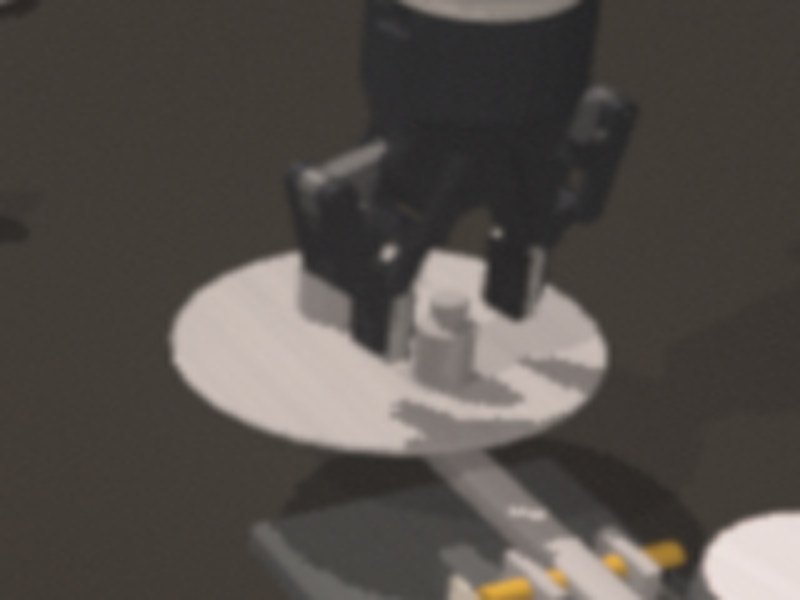

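The pan sank on release and both weights stand. Retreating upward and waiting for the beam to settle.

```bash
python3 -m pendant '[[[0,0,-0.1,0,0,0],[0,0,-0.2,0,0,0],[0,0,-0.25,0,0,0],[0,0,-0.25,0,0,0],[-0.2,-0.2,0,0,0,0],[-0.2,-0.2,0,0,0,0],[-0.2,-0.2,0,0,0,0],[0,0,0,0,0,0],[0,0,0,0,0,0],[0,0,0,0,0,0],[0,0,0,0,0,0],[0,0,0,0,0,0]]]'; python3 - <<'E'
from h import *
from scipy.optimize import least_squares
c=shot('scene','s5'); t=shot('top','t5')
cv2.imwrite('pics/s5z.png',cv2.resize(c['pixels'][170:400,300:540],None,fx=2.5,fy=2.5,interpolation=cv2.INTER_CUBIC))
cv2.imwrite('pics/t5z.png',cv2.resize(t['pixels'][130:260,60:300],None,fx=3.3,fy=3.3,interpolation=cv2.INTER_CUBIC))
s=c
# triangulated pan height from edges: fit circle radius/centre per z in both views
p=c['pixels'];m=(p.min(2)>100).astype('uint8');k=np.zeros_like(m);k[205:270,325:430]=m[205:270,325:430]
k=cv2.morphologyEx(k,cv2.MORPH_OPEN,np.ones((9,9)))
cs,_=cv2.findContours(k,cv2.RETR_EXTERNAL,cv2.CHAIN_APPROX_NONE); q=cv2.convexHull(max(cs,key=cv2.contourArea))
print(cv2.boundingRect(q))
for z in (.073,.085,.09,.095,.107):
    W=np.array([onz(c,*x[0],z)[:2] for x in q])
    f=least_squares(lambda y:np.hypot(*(W-y[:2]).T)-y[2],[*W.mean(0),.08],loss='soft_l1',f_scale=.002); print(z,f.x.round(4))
E
```

```text
time_s: 20.42
eef_pos: [0.4071, 0.0086, 0.2774]
eef_rot: [0.003, 0.706, 0.708, 0.001]
wrist_force: [-0.3, -0.4, -0.6]
opening: 0.602
(334, 206, 87, 58)
0.073 [0.5124 0.0809 0.0836]
0.085 [0.5234 0.0935 0.0818]
0.09 [0.528  0.0987 0.0811]
0.095 [0.5327 0.1039 0.0804]
0.107 [0.5437 0.1165 0.0787]
```

View pics/s5z.png

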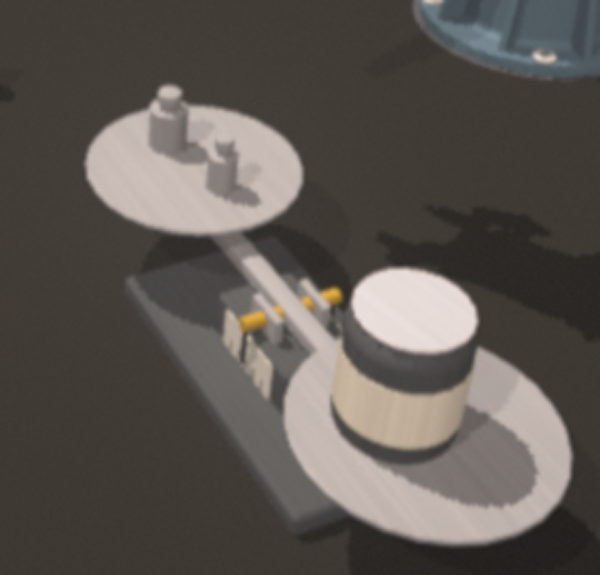

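View pics/t5z.png

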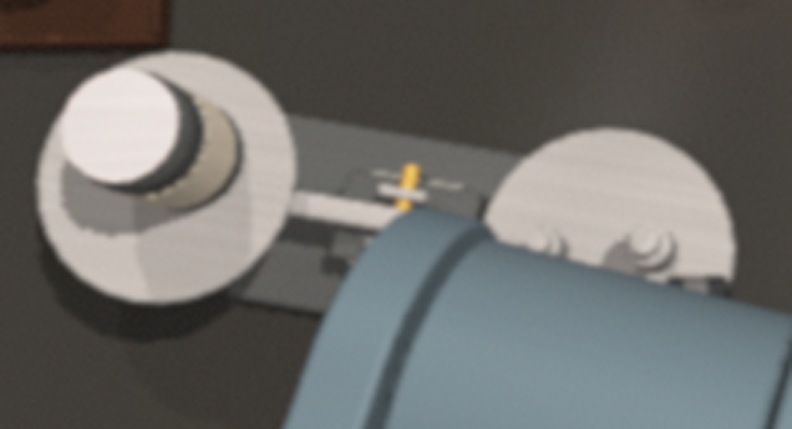

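The fitted pan centre matches its known position (0.527,0.098) at z ≈ 0.090, so the beam is level. Both weights are upright and the tin is in place. I'll wait a second to confirm it's at rest.

```bash
python3 -m pendant '[[[0,0,0,0,0,0],[0,0,0,0,0,0],[0,0,0,0,0,0],[0,0,0,0,0,0],[0,0,0,0,0,0],[0,0,0,0,0,0],[0,0,0,0,0,0],[0,0,0,0,0,0]]]'; python3 - <<'E'
from h import *
c=shot('scene','s6');a=load('s5')['pixels'].astype(int);d=np.abs(c['pixels'].astype(int)-a).max(2)
print(d[205:390,325:530].max(), (d[205:390,325:530]>25).sum())
for y,x,n in((.5275,.067,'200'),(.5285,.130,'100')): print(n,np.hypot(y-.527,x-.098))
E
```

```text
time_s: 21.52
eef_pos: [0.4071, 0.0086, 0.2774]
eef_rot: [0.003, 0.706, 0.708, 0.001]
wrist_force: [-0.0, 1.2, -0.5]
opening: 0.6
9 0
200 0.03100403199585499
100 0.032035136959282694
```

```bash
python3 -c "
from h import *
print(ctrl.hand_in())"
```

```text
the job is handed in; nothing more can be done
None
```

I set the steel 200 g and 100 g weights down gently, upright and side by side on the empty pan, and handed the job in at about 21.6 s. No verdict is reported, so what follows rests on my own checks.

- **Placement:** from where the gripper released them, both weights stand about 31–32 mm from the pan's centre. The limit is 75 mm. They are about 63 mm apart.
- **Level:** the pan's fitted height is about 89–90 mm against 90 mm for a level beam, and the tin is still on its own pan.
- **At rest:** two pictures taken a second apart showed no movement of the balance, and the gripper was clear of everything.

No check failed. The one disagreement was in a wrist view, where my first pixel pick for the 200 g weight came out 8 mm off. Zoomed in, the known position matched its knob and base to within 1–2 mm, so I kept it. In the last top view the arm covered part of the pan, so the final check used the scene camera.

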